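# Split a nested tray stack and cover a loaded sample tray

### The arm

A 7-joint arm with a two-finger parallel gripper is mounted at the origin on the work surface. World frame = base frame: x ahead of the robot, y to its left, z up, the work surface at z = 0. Lengths are in m, angles in rad, forces in N, time in s.
With the tool pointing down it reaches from about 0.4 to 0.85 m from the base axis. Payload 4.5 kg.
Tool frame: the origin (TCP) lies at the very end of the fingers, on their centre line; the grasp point (between the pads) lies 19 mm behind it (manip.grip_depth is the distance from the TCP to the grasp point, in m); z points along the fingers, y is the direction in which the jaws open and shut (so a half turn about z gives the same grasp; the last joint's range is limited). The gripper opens to 88 mm and grips with 3 to 60 N. Pads are 18 mm wide; open, the fingers measure 123 mm over their backs; the gripper's body (75 mm by 187 mm) begins 45 mm behind the grasp point.
Start: joints at [1.217, 0.689, -0.195, 1.565, 0.157, 0.902, -0.215], TCP at [0.236, -0.579, 0.239] pointing down, gripper open.
Joint ranges: [-3.01, 3.01], [-0.46, 2.08], [-1.47, 1.51], [0.13, 2.56], [-1, 4.14], [0.04, 2.09], [-2.66, 2.66]. Speed limits (rad/s): [2.57, 2.57, 3.14, 3.14, 3.14, 3.14, 3.14].

### API

Orientations are given as a unit quaternion [w, x, y, z].
In Python, from rig import manip gives the robot as it stands. The module is installed in compiled form; this text tells all that it offers.
- The arm moves only by the shell command python3 -m pendant 'ROWS' [FORCE]. ROWS is JSON, a list of rows, each a list of 7 numbers: the closure, from 0 (fully open) to 1 (shut), then the shift along the tool's x, y, z in cm, then the turn, a rotation vector about the tool's x, y, z in rad. A call has 1 to 12 rows; each row shifts and turns the commanded pose from where the row before left it, along the tool's axes as they then stand; what a row does not reach is not made up. A row lasts 1/10 s, in which the tool goes at most 50 mm and 8.59 degrees, less where a joint would pass 70% of its speed; a pose out of reach is approached as far as the arm can. A call is refused whole if a number of a shift passes 5 or a number of a turn 0.15, either way. A call with a gripper value outside its range is refused whole. The fingers move at their own pace and stop on an object; FORCE is the grip in N (left out, the last holds). Time passes only in rows, so rows that do not move let the fingers close. It gives the time, the measured TCP pose, the force and the opening at its end, in the units of the state.
- manip.get_obs(): the state, without advancing time (a new reading comes with each control period).
- manip.capture(name): name is "scene" or "top"; returns a dict with "frame" (420x560x3 uint8, blue, green, red), "depth" (420x560 float32, m along the optical axis (not along the pixel's ray), 0 where there is no reading), "fx", "fy", "cx", "cy" (pixels), "camera_from_world" (4x4, takes a point from world to camera coordinates). Camera axes: x right, y up, looking along -z (the intrinsics and any distortion apply to the point x, -y, -z); pixel columns grow to the right and rows downward; lengths in m; the calibration is good to about 2 mm. A picture is of the moment at which its call begins.
- manip.finish_job(): hands the job in, once; it reports no verdict.
The state is a dict: "time": time; "joint_pos": joint angles; "joint_velocities": joint speeds; "joint_torque": joint torques, N m; "position": TCP position; "tcp_rot": TCP orientation; "force": force on the tool from outside, world axes, zero at the start; "wrist_torque": the same for the moment, N m; "width": finger opening in m.
Only numpy, scipy, OpenCV 4.12 (cv2) and the standard library are available. Lean on these libraries where they do the work, as an engineer would, in place of code of your own. Each camera call takes 0.05 s, during which the arm holds its last target.

### The job

Cover the loaded sample tray with the top tray of the nested stack, without dragging up the second tray, which the top one clings to. First push the orange separator fork fully home over the second tray's rim, then lift the top tray straight off by its grip bar and set it down without dropping it on the loaded tray, so that all four corner pins drop into the sockets. Last, push the fork fully back out to leave the stack ready, and leave everything else where it is.

Things in the scene. Friction and masses are not known exactly. Their poses are not given: they have to be found in the camera images.
- top_tray: Top steel tray, 160 (x) by 196 mm (y), 0.22 kg, blue corners. Origin: amid its blue grip bar, z up. Bar: 56 mm along x, 28 mm across y, from 9.5 mm below the origin (a 39 mm wide foot stops the fingertips there) to 11.5 mm above; 40 mm free on each side. Rim top 3.5 mm above the origin. Posts at x +-70, y +-73 mm end 20.5 mm below it, under them tapered pins 8 mm wide, 8 long. Half turns alike.
- second_tray: The next tray, same shape, mass and origin, nested under the top one, origin 24 mm lower. Sprung jaws in its sockets grip the pins of the top tray with 4 to 15 N, more than it weighs, so it comes up too unless the fork holds it. It lies loosely in the lowest tray, which is fixed to the stand, and must stay there; under the fork it may rise 3 mm and falls back.
- loaded_tray: Tray of the same shape and origin, about 0.75 kg, four tubes lying in its pan, standing loose on the table on its pins (origin 28.5 mm above the table). Plain square sockets in its corners, 12 mm wide and 8 mm deep, take the 8 mm pins: a tray seated on it has its origin 24 mm above this one and its x axis along this x axis, either way round.
- stand: Fixed grey stand of the stack. Origin on the table under the stack's centre; x axis is the direction in which the fork slides home. Its 8 mm base plate reaches x = -235 to +95 mm, y = +-113 mm. The second tray's origin lies 60.5 mm above this origin, the top tray's 84.5 mm.
- fork (a joint): Slide of the orange separator fork along the stand's +x: 0 = fully out, 0.110 m = fully home (end stops both ways). About 2 N of friction; stays where it is left. Home, its two prongs lie 3 mm above the rim of the second tray along both long sides and under the rim of the top tray, touching neither.
- paddle (a point): Middle of the orange upright push paddle on the fork's crossbar: 6 mm thick along the stand's x, 70 mm wide along the stand's y, from 38 mm below to 18 mm above this point (the point is 110 mm above the table). At stand x = -216 mm with the fork out, -106 mm with it home. Moved by pushing on either face.
- tube_rack: white rack with blue-capped tubes, 75 x 200 x 95 mm, bystander; origin under it on the table.
- pump_bottle: green pump bottle, 68 mm across, 203 mm tall, bystander; origin under it on the table.
- steel_pot: open steel pot, 84 mm across, 55 mm tall, bystander; origin under it on the table.
- pot_lid: steel pot lid, 88 mm across, 22 mm tall, bystander; origin under it on the table.
- scissors: scissors with red handles lying flat, about 150 mm long, bystander; origin under it on the table.
- specimen_jar: small jar with a yellow cap, 48 mm across, 58 mm tall, bystander; origin under it on the table.

How it is judged:
By the outcome, as a careful person would: the job done as asked, in the order asked, and still so for the second after the job is handed in, with the robot touching nothing.
It also fails if it takes over 61 s, if anything falls off the work surface, if the arm or the gripper's body presses on something with over 40 N, if the wrist force passes 120 N, or if a joint passes its speed limit or range.

## Working session

There is one attempt and no reset: what is moved stays moved. The work goes in short steps, Python scripts to look and compute and a shell command to move; the robot and the scene stay as the last step left them, time stands still between calls to the robot, and variables do not carry over. Pictures are saved under pics/ and viewed, and the job is handed in when it is done.

```bash
mkdir -p pics; cat > h.py <<'E'
import numpy as np, cv2
from rig import manip
def cap(n,f=None):
    c=manip.capture(n)
    np.savez(f'{n}.npz',**{k:np.array(v) for k,v in c.items()})
    if f: cv2.imwrite(f'pics/{f}.png',c['frame'])
    return c
def load(n): return dict(np.load(f'{n}.npz'))
def pts(c):
    d=c['depth']; v,u=np.mgrid[:d.shape[0],:d.shape[1]]
    return unproj(c,u,v,d)
def unproj(c,u,v,d):
    x=(u-c['cx'])/c['fx']*d; y=-(v-c['cy'])/c['fy']*d
    P=np.stack([x,y,-d,np.ones_like(d)],-1)
    return (P@np.linalg.inv(c['camera_from_world']).T)[...,:3]
def onplane(c,u,v,z):
    u=np.asarray(u,float);v=np.asarray(v,float)
    M=np.linalg.inv(c['camera_from_world']); o=M[:3,3]
    p=unproj(c,u,v,np.ones_like(u)); r=p-o
    return o+r*((z-o[2])/r[...,2])[...,None]
def proj(c,P):
    P=np.asarray(P,float); q=P@c['camera_from_world'][:3,:3].T+c['camera_from_world'][:3,3]
    return np.stack([c['cx']+c['fx']*q[...,0]/-q[...,2],c['cy']-c['fy']*q[...,1]/-q[...,2]],-1)
E
python3 - <<'E'
from h import *
for n in('scene','top'):
    c=cap(n,n+'0'); print(n,c['fx'],c['cx'],c['cy'],np.linalg.inv(c['camera_from_world']).round(3).tolist(),list(c))
o=manip.get_obs(); print(o, manip.grip_depth)
E
```

```text
scene 515.6686916210765 275.74453207206153 207.07726379036373 [[-0.124, -0.567, 0.814, 1.659], [0.992, -0.053, 0.115, 0.017], [-0.022, 0.822, 0.569, 0.842], [0.0, 0.0, 0.0, 1.0]] ['frame', 'depth', 'fx', 'fy', 'cx', 'cy', 'camera_from_world']
top 444.3930245430359 275.094172193861 208.1615670453635 [[-0.003, 0.992, -0.127, 0.427], [-1.0, -0.003, 0.001, -0.13], [0.0, 0.127, 0.992, 1.166], [0.0, 0.0, 0.0, 1.0]] ['frame', 'depth', 'fx', 'fy', 'cx', 'cy', 'camera_from_world']
{'time': 0.1, 'joint_pos': array([ 1.21682286,  0.68985757, -0.19451254,  1.56623816,  0.1573057 ,
        0.90251882, -0.21508879]), 'joint_velocities': array([ 1.39219760e-03, -1.55507584e-03, -9.52596716e-05,  6.20669073e-06,
        8.91401169e-04, -1.70044257e-03, -9.15290258e-04]), 'joint_torque': array([-3.28332222e-03, -5.28494132e+01, -1.27145424e+00, -1.53836972e+01,
       -5.25434338e-02,  1.96038200e-03,  3.79431935e-05]), 'position': array([ 0.23606748, -0.57808749,  0.2380171 ]), 'tcp_rot': array([-7.84453679e-04,  9.81254259e-01,  1.92715887e-01, -2.23082732e-04]), 'force': array([-0.3307112 ,  0.14094134, -0.47028046]), 'wrist_torque': array([-0.00904424, -0.01314436,  0.02508328]), 'width': 0.08806586452708443} 0.0187
```

View pics/scene0.png

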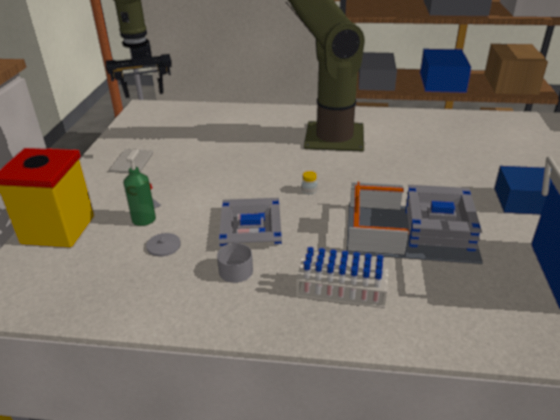

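View pics/top0.png

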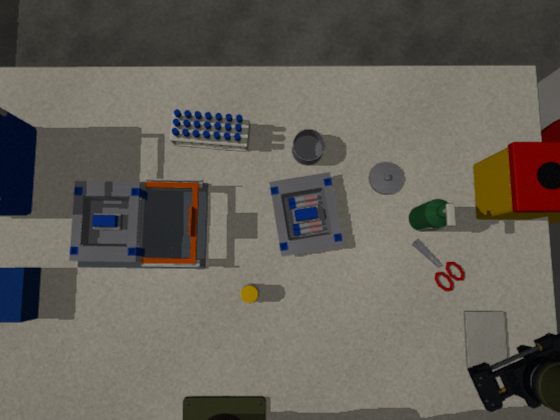

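```bash
python3 - <<'E'
from h import *
for n in ('top','scene'):
    c=load(n); f=c['frame']; P=pts(c)
    h=cv2.cvtColor(f,cv2.COLOR_BGR2HSV)
    for nm,m in (('blue',cv2.inRange(h,(100,140,50),(130,255,255))),('orange',cv2.inRange(h,(5,150,90),(18,255,255)))):
        k,l,s,ce=cv2.connectedComponentsWithStats(m)
        for i in range(1,k):
            if s[i,4]>=8 :
                q=P[l==i]; q=q[np.isfinite(q[:,2])]
                md=np.median(q,0)
                if md[2]<0.2 and .3<md[0]<.75: print(n,nm,s[i].tolist(),ce[i].round(1),md.round(3), q[:,2].min().round(3),q[:,2].max().round(3))
c=load('top')
cv2.imwrite('pics/ztop.png',cv2.resize(c['frame'][160:280,60:220],None,fx=5,fy=5,interpolation=cv2.INTER_CUBIC))
cv2.imwrite('pics/zload.png',cv2.resize(c['frame'][160:280,250:370],None,fx=5,fy=5,interpolation=cv2.INTER_CUBIC))
E
```

```text
top blue [214, 132, 6, 6, 32] [216.3 134.5] [0.749 0.016 0.095] 0.053 0.1
top blue [224, 132, 6, 7, 33] [226.6 135.2] [ 0.747 -0.011  0.095] 0.052 0.098
top blue [234, 133, 6, 7, 32] [236.9 136. ] [ 0.745 -0.036  0.095] 0.051 0.1
top blue [324, 178, 8, 8, 51] [327.4 181.5] [ 0.641 -0.266  0.03 ] 0.022 0.038
top blue [74, 187, 8, 8, 53] [ 78.  190.6] [0.612 0.356 0.087] 0.002 0.092
top blue [271, 187, 8, 8, 51] [274.  190.1] [ 0.619 -0.128  0.03 ] 0.022 1.166
top blue [131, 188, 9, 8, 69] [135.2 191.6] [0.608 0.214 0.087] 0.076 1.166
top blue [288, 198, 8, 11, 68] [291.6 202.9] [ 0.588 -0.174  0.018] 0.0 0.025
top blue [295, 207, 23, 14, 239] [305.7 213.4] [ 0.558 -0.208  0.04 ] 0.015 1.166
top blue [92, 215, 24, 12, 270] [103.5 220.5] [0.536 0.286 0.096] 0.056 0.101
top blue [293, 224, 8, 11, 70] [296.1 229. ] [ 0.52  -0.184  0.018] 0.001 0.024
top blue [334, 233, 8, 9, 55] [337.5 237.1] [ 0.498 -0.29   0.03 ] 0.021 0.036
top blue [280, 242, 8, 9, 54] [283.5 245.9] [ 0.475 -0.151  0.031] 0.021 0.038
top blue [70, 247, 8, 8, 59] [ 73.6 250.5] [0.463 0.359 0.087] -0.004 0.091
top blue 
[... 1607 characters left out ...]
233, 7, 3, 19] [277.  233.9] [ 0.617 -0.128  0.03 ] 0.024 0.034
scene blue [471, 233, 8, 3, 18] [474.6 233.8] [0.623 0.355 0.071] 0.066 0.077
scene blue [220, 235, 6, 3, 18] [222.5 236. ] [ 0.638 -0.267  0.029] 0.023 0.033
scene blue [410, 235, 8, 4, 19] [413.  237.2] [0.619 0.212 0.046] 0.042 0.053
scene blue [469, 241, 8, 2, 15] [472.7 241.5] [0.622 0.354 0.046] 0.042 0.05
scene blue [409, 242, 8, 5, 21] [411.9 244.9] [0.621 0.21  0.022] 0.017 0.037
scene blue [467, 249, 9, 2, 16] [471.  249.5] [0.623 0.355 0.021] 0.018 0.024
scene orange [0, 158, 80, 30, 139] [ 42.9 180. ] [ 0.696 -0.676  0.194] 0.189 0.197
scene orange [354, 182, 54, 48, 459] [370.8 204. ] [0.532 0.095 0.075] 0.004 0.842
```

```bash
ls pics
```

```text
scene0.png
top0.png
zload.png
ztop.png
```

View pics/ztop.png

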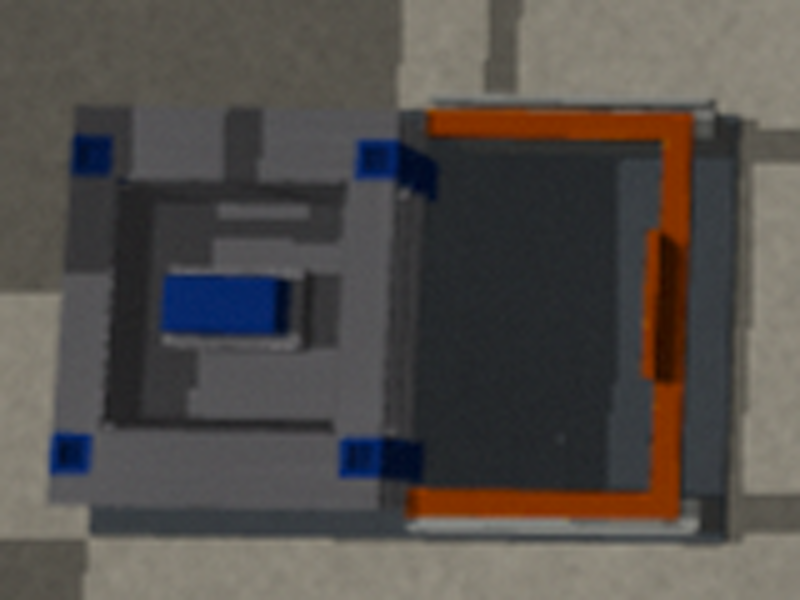

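View pics/zload.png

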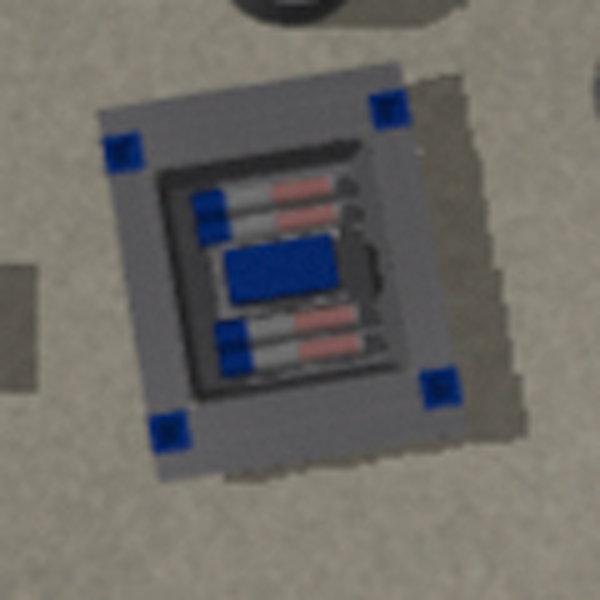

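```bash
cat > meas.py <<'E'
from h import *
def corners(c,lst,z):
    p=onplane(c,[a[0] for a in lst],[a[1] for a in lst],z)[:,:2]
    return p
def fit(p):
    # p ordered ++,-+ ,--,+- in tray frame approx (long y=146 , x=140)
    L=np.array([[.07,.073],[-.07,.073],[-.07,-.073],[.07,-.073]])
    m=p.mean(0); H=L.T@(p-m); U,S,V=np.linalg.svd(H); R=V.T@U.T
    res=(p-m)-L@R.T
    return m,np.degrees(np.arctan2(R[1,0],R[0,0])),res*1e3
E
python3 - <<'E'
from meas import *
T=load('top');S=load('scene')
# stand: x axis = +y world. tray (x,y)-> x:+Y, y:-X. ++ = (lowX,highY)
print('stack')
for c,l in ((T,[(73.6,250.5),(78,190.6),(135.2,191.6),(132,251)]),(S,[(466.2,192.3),(475.6,225.1),(415.8,221.1),(411.7,189.1)])):
    if 1:
        q=[l[0],l[1],l[2],l[3]]
        # ++ lowX highY ; -+ : lowX lowY ; -- highX lowY ; +- highX highY
        q=[l[0],l[3],l[2],l[1]]
        m,a,r=fit(corners(c,q,.088)); print(m.round(4),a.round(2),r.round(1).tolist())
print('loaded')
for c,l in ((T,[(274,190.1),(327.4,181.5),(337.5,237.1),(283.5,245.9)]),(S,[(277,233.9),(222.5,236),(225.5,204),(275.1,202.1)])):
    q=[l[3],l[2],l[1],l[0]]
    m,a,r=fit(corners(c,q,.032)); print(m.round(4),a.round(2),r.round(1).tolist())
# bars
print(onplane(T,[103.5],[220.5],.096), onplane(T,[306.],[214],.040))
E
```

```text
stack
[0.5357 0.2852] 89.01 [[-0.4, 0.7], [0.4, -0.5], [-0.2, -0.4], [0.3, 0.3]]
[0.5378 0.2861] 88.81 [[0.2, 0.2], [0.2, -0.3], [-0.2, -0.3], [-0.1, 0.4]]
loaded
[ 0.5584 -0.2086] 99.16 [[0.2, -0.2], [-0.2, 0.0], [-0.1, -0.1], [0.1, 0.3]]
[ 0.5599 -0.2079] 99.03 [[0.1, -0.5], [0.3, 0.9], [-0.2, -0.0], [-0.3, -0.3]]
[[0.53536998 0.28504574 0.096     ]] [[ 0.55598174 -0.20903846  0.04      ]]
```

```bash
python3 -m pendant '[[1,0,0,0,0,0,-0.145],[1,0,0,0,0,0,-0.145],[1,0,0,0,0,0,-0.145],[1,0,0,0,0,0,-0.145],[1,0,0,0,0,0,-0.145],[1,0,0,0,0,0,-0.145],[1,0,0,0,0,0,-0.145],[1,0,0,0,0,0,-0.145],[1,0,0,0,0,0,0]]'
cat > st.py <<'E'
from h import *
o=manip.get_obs(); w,x,y,z=o['tcp_rot']
from scipy.spatial.transform import Rotation as R
r=R.from_quat([x,y,z,w]).as_matrix()
print('t',o['time'],'pos',o['position'].round(4),'phi',np.degrees(np.arctan2(r[1,0],r[0,0])).round(2),'tilt',r[:,2].round(4),'F',o['force'].round(2),'w',round(o['width'],4))
def goto(tgt): # tool-axis shift (cm) to world target
    print('shift cm',(r.T@(np.array(tgt)-o['position'])*100).round(2))
c,a=np.array([.5367,.2857]),np.radians(88.9)
u=np.array([np.cos(a),np.sin(a)])
print('stand coords mm',((o['position'][:2]-c)@u*1e3).round(1),((o['position'][:2]-c)@[-u[1],u[0]]*1e3).round(1))
def stand(x,y,z): return [*(c+u*x+np.array([-u[1],u[0]])*y),z]
E
python3 -c "
from st import *
goto(stand(-.26,0,.24));goto(stand(-.26,0,.09))"
```

```text
time: 1.0
position: [0.2359, -0.5784, 0.2381]
tcp_rot: [-0.0, 0.715, 0.699, 0.0]
force: [-0.4, 0.4, -0.1]
width: 0.0181
t 1.0 pos [ 0.2359 -0.5784  0.2381] phi 88.69 tilt [-1.0e-04  1.3e-03 -1.0e+00] F [-0.43  0.38 -0.15] w 0.0181
stand coords mm -869.7 284.2
shift cm [61.07 28.19 -0.12]
shift cm [61.06 28.19 14.88]
```

```bash
python3 -m pendant '[[1,4.4,2.0,0,0,0,0],[1,4.4,2.0,0,0,0,0],[1,4.4,2.0,0,0,0,0],[1,4.4,2.0,0,0,0,0],[1,4.4,2.0,0,0,0,0],[1,4.4,2.0,0,0,0,0],[1,4.4,2.0,0,0,0,0],[1,4.4,2.0,0,0,0,0],[1,4.4,2.0,0,0,0,0],[1,4.4,2.0,0,0,0,0],[1,4.4,2.0,0,0,0,0],[1,0,0,0,0,0,0]]'
python3 -c "
from st import *
goto(stand(-.26,0,.24));goto(stand(-.26,0,.09));cap('top','top1');cap('scene','scene1')"
```

```text
time: 2.2
position: [0.4711, -0.0915, 0.2395]
tcp_rot: [0.0, 0.712, 0.702, 0.003]
force: [0.7, -0.2, 0.2]
width: 0.0008
t 2.2 pos [ 0.4711 -0.0915  0.2395] phi 89.19 tilt [ 0.005   0.0048 -1.    ] F [ 0.7  -0.21  0.25] w 0.0008
stand coords mm -378.4 58.3
shift cm [11.81  5.89  0.04]
shift cm [11.74  5.82 15.04]
```

```bash
python3 -m pendant '[[1,4,2,0,0,0,0],[1,4,2,0,0,0,0],[1,3.8,1.8,0,0,0,0],[1,0,0,3,0,0,0],[1,0,0,4,0,0,0],[1,0,0,4,0,0,0],[1,0,0,3,0,0,0],[1,0,0,1,0,0,0],[1,0,0,0,0,0,0]]'
python3 -c "
from st import *
goto(stand(-.228,0,.09));goto(stand(-.118,0,.09));cap('top','top1');cap('scene','scene1')"
```

```text
time: 3.2
position: [0.5272, 0.0151, 0.0878]
tcp_rot: [-0.0, 0.716, 0.698, -0.002]
force: [0.1, -0.1, -0.2]
width: 0.0003
t 3.2 pos [0.5272 0.0151 0.0878] phi 88.51 tilt [-0.0028 -0.0015 -1.    ] F [ 0.09 -0.07 -0.18] w 0.0003
stand coords mm -270.7 4.3
shift cm [ 4.27  0.4  -0.23]
shift cm [15.27  0.33 -0.25]
```

View pics/top1.png

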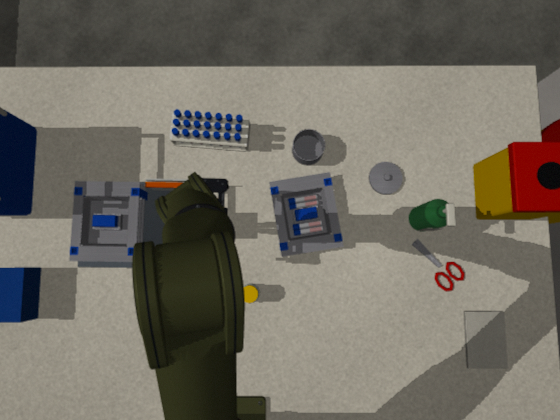

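View pics/scene1.png

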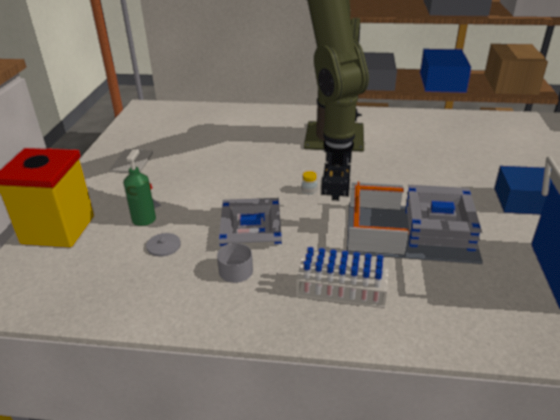

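```bash
python3 -m pendant '[[1,1.5,0.4,-0.4,0,0,-0.006],[1,1.5,0,0,0,0,0],[1,1.5,0,0,0,0,0],[1,1.5,0,0,0,0,0],[1,1.5,0,0,0,0,0],[1,0,0,0,0,0,0]]'
python3 st.py; python3 -m pendant '[[1,1.5,0,0,0,0,0],[1,1.5,0,0,0,0,0],[1,1.5,0,0,0,0,0],[1,1.5,0,0,0,0,0],[1,0,0,0,0,0,0]]'
python3 st.py
```

```text
time: 3.9
position: [0.5335, 0.0959, 0.0929]
tcp_rot: [-0.001, 0.712, 0.703, 0.001]
force: [0.2, 0.4, 0.4]
width: 0.0006
t 3.9 pos [0.5335 0.0959 0.0929] phi 89.28 tilt [ 8.0e-04  2.8e-03 -1.0e+00] F [0.21 0.37 0.44] w 0.0006
stand coords mm -189.9 -0.4
time: 4.4
position: [0.5342, 0.1563, 0.0927]
tcp_rot: [-0.001, 0.712, 0.703, 0.002]
force: [-0.2, 0.1, -0.6]
width: 0.0003
t 4.4 pos [0.5342 0.1563 0.0927] phi 89.28 tilt [ 5.0e-04  3.9e-03 -1.0e+00] F [-0.24  0.07 -0.59] w 0.0003
stand coords mm -129.4 0.0
```

```bash
python3 -m pendant '[[1,0.7,0,0,0,0,0],[1,0.4,0,0,0,0,0]]'
python3 st.py; python3 -m pendant '[[1,0.3,0,0,0,0,0]]'; python3 -m pendant '[[1,0.3,0,0,0,0,0]]'
python3 st.py
```

```text
time: 4.6
position: [0.5345, 0.1628, 0.0926]
tcp_rot: [0.0, 0.713, 0.701, -0.0]
force: [-1.7, -1.9, 0.1]
width: 0.0003
t 4.6 pos [0.5345 0.1628 0.0926] phi 89.01 tilt [-5.e-04 -6.e-04 -1.e+00] F [-1.66 -1.89  0.06] w 0.0003
stand coords mm -122.9 -0.2
time: 4.7
position: [0.5346, 0.1654, 0.0926]
tcp_rot: [0.0, 0.713, 0.701, -0.0]
force: [0.4, -2.4, 0.7]
width: 0.0006
time: 4.8
position: [0.5346, 0.1675, 0.0926]
tcp_rot: [0.0, 0.713, 0.701, -0.001]
force: [0.2, -8.4, 3.0]
width: 0.0004
t 4.8 pos [0.5346 0.1675 0.0926] phi 88.98 tilt [-8.0e-04 -2.1e-03 -1.0e+00] F [ 0.18 -8.36  3.01] w 0.0004
stand coords mm -118.2 -0.2
```

Force rises at −118 mm, where the stop is expected. Push a little firmer.

```bash
python3 -m pendant '[[1,0.2,0,0,0,0,0]]'; python3 -m pendant '[[1,0.2,0,0,0,0,0],[1,0,0,0,0,0,0]]'
python3 st.py
```

```text
time: 4.9
position: [0.5346, 0.1674, 0.0927]
tcp_rot: [0.001, 0.714, 0.7, -0.002]
force: [0.1, -10.1, 4.4]
width: 0.0001
time: 5.1
position: [0.5345, 0.1673, 0.0927]
tcp_rot: [0.002, 0.714, 0.7, -0.004]
force: [-1.0, -10.0, 4.8]
width: 0.0006
t 5.1 pos [0.5345 0.1673 0.0927] phi 88.82 tilt [-0.002  -0.0081 -1.    ] F [ -0.98 -10.     4.81] w 0.0006
stand coords mm -118.4 -0.1
```

```bash
python3 -m pendant '[[1,-1.5,0,0,0,0,0],[1,-1.5,0,0,0,0,0],[1,0,0,-4,0,0,0],[1,0,0,-4,0,0,0],[1,-2,0,-4,0,0,0],[1,-4,0,-2,0,0,0],[0.32,-4,-4,0,0,0,0],[0.32,-4,-4,0,0,0,0],[0.32,0,-4,0,0,0,0],[0.32,0,0,0,0,0,0]]'
python3 -c "
from st import *
cap('top','top2');cap('scene','scene2');goto(stand(0,0,.13))
T=load('top')
cv2.imwrite('pics/ztop2.png',cv2.resize(T['frame'][160:280,60:220],None,fx=5,fy=5,interpolation=cv2.INTER_CUBIC))
"
```

```text
time: 6.1
position: [0.4147, 0.0114, 0.2324]
tcp_rot: [-0.001, 0.713, 0.701, -0.003]
force: [-0.5, 0.1, 0.3]
width: 0.03
t 6.1 pos [0.4147 0.0114 0.2324] phi 88.96 tilt [-0.0069 -0.0028 -1.    ] F [-0.49  0.11  0.35] w 0.03
stand coords mm -276.6 116.7
shift cm [27.67 11.77 10.08]
```

View pics/ztop2.png

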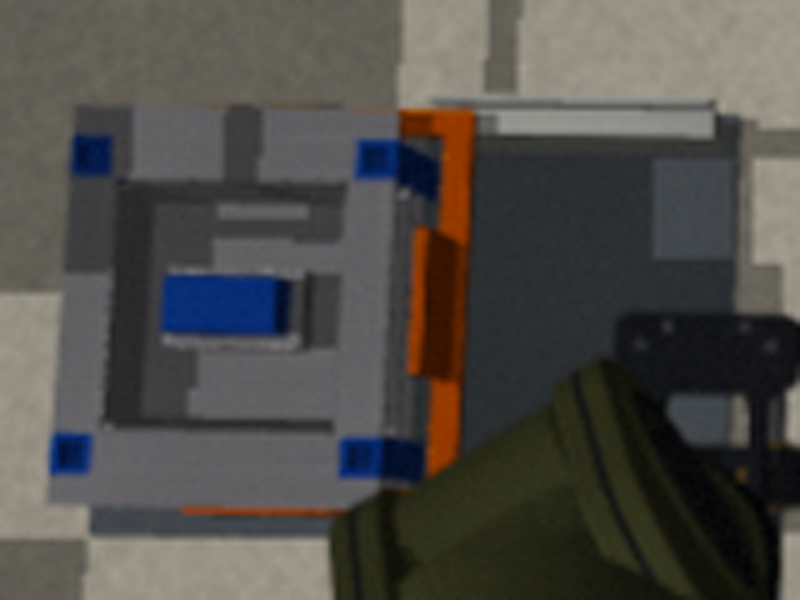

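View pics/scene2.png

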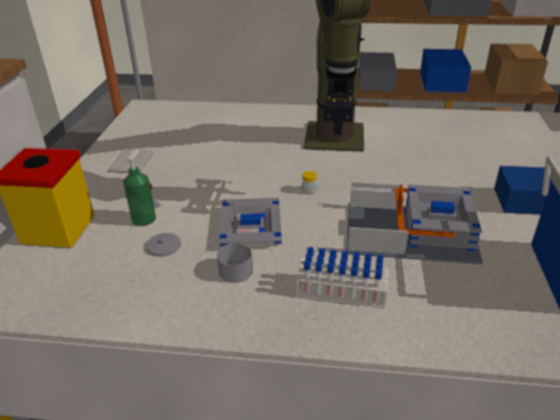

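```bash
python3 -m pendant '[[0.32,4,1.7,0,0,0,0],[0.32,4,1.7,0,0,0,0],[0.32,4,1.7,0,0,0,0],[0.32,4,1.7,0,0,0,0],[0.32,4,1.7,0,0,0,0],[0.32,4,1.7,0,0,0,0],[0.32,3.6,1.5,0,0,0,0],[0.32,0,0,3,0,0,0],[0.32,0,0,3,0,0,0],[0.32,0,0,3,0,0,0],[0.32,0,0,0,0,0,0]]'
python3 -c "
from st import *
goto(stand(0,0,.0765))"
```

```text
time: 7.3
position: [0.5417, 0.2873, 0.1387]
tcp_rot: [-0.001, 0.713, 0.701, -0.003]
force: [-0.6, -0.3, 0.2]
width: 0.0599
t 7.3 pos [0.5417 0.2873 0.1387] phi 89.07 tilt [-0.0057 -0.0031 -1.    ] F [-0.59 -0.32  0.25] w 0.0599
stand coords mm 1.7 -5.0
shift cm [-0.15 -0.47  6.23]
```

```bash
python3 -m pendant '[[0.32,-0.2,-0.5,1.5,-0.006,0.003,0],[0.32,0,0,2,0,0,0],[0.32,0,0,1.2,0,0,0],[0.32,0,0,0.6,0,0,0],[0.32,0,0,0,0,0,0]]'
python3 -c "
from st import *
goto(stand(0,0,.0765))"
```

```text
time: 7.8
position: [0.5387, 0.2864, 0.0897]
tcp_rot: [0.001, 0.713, 0.701, 0.003]
force: [-0.2, 0.7, -0.1]
width: 0.06
t 7.8 pos [0.5387 0.2864 0.0897] phi 89.02 tilt [ 0.0062  0.0031 -1.    ] F [-0.19  0.68 -0.05] w 0.06
stand coords mm 0.7 -2.0
shift cm [-0.08 -0.2   1.31]
```

```bash
python3 -m pendant '[[0.32,0,-0.2,0.8,0,0,0],[0.32,0,0,0.5,0,0,0]]'; python3 st.py;  python3 -m pendant '[[0.32,0,0,0,0,0,0]]';python3 st.py; python3 -m pendant '[[0.32,0,0,0,0,0,0]]';python3 st.py
```

```text
time: 8.0
position: [0.5364, 0.2865, 0.0768]
tcp_rot: [0.001, 0.713, 0.701, 0.004]
force: [-0.4, -0.5, 0.3]
width: 0.0598
t 8.0 pos [0.5364 0.2865 0.0768] phi 89.04 tilt [ 0.0067  0.0034 -1.    ] F [-0.39 -0.51  0.26] w 0.0598
stand coords mm 0.8 0.3
time: 8.1
position: [0.5361, 0.286, 0.0762]
tcp_rot: [0.001, 0.713, 0.701, 0.003]
force: [0.7, 0.2, -0.4]
width: 0.06
t 8.1 pos [0.5361 0.286  0.0762] phi 89.04 tilt [ 0.0054  0.0023 -1.    ] F [ 0.72  0.17 -0.41] w 0.06
stand coords mm 0.3 0.6
time: 8.2
position: [0.5365, 0.2862, 0.0768]
tcp_rot: [0.001, 0.713, 0.701, 0.003]
force: [-0.5, 0.2, 0.0]
width: 0.0602
t 8.2 pos [0.5365 0.2862 0.0768] phi 89.03 tilt [ 0.0062  0.0029 -1.    ] F [-0.45  0.18  0.02] w 0.0602
stand coords mm 0.5 0.2
```

```bash
python3 -m pendant '[[0.32,0,0,0,0.006,-0.003,0],[0.32,0,0,0,0,0,0]]';python3 st.py; python3 -m pendant '[[0.5,0,0,0,0,0,0],[0.7,0,0,0,0,0,0],[1,0,0,0,0,0,0],[1,0,0,0,0,0,0],[1,0,0,0,0,0,0],[1,0,0,0,0,0,0]]' 40;python3 st.py
```

```text
time: 8.4
position: [0.5368, 0.2863, 0.077]
tcp_rot: [0.0, 0.713, 0.701, 0.0]
force: [-0.0, 0.1, 0.5]
width: 0.0601
t 8.4 pos [0.5368 0.2863 0.077 ] phi 89.01 tilt [ 5.e-04  3.e-04 -1.e+00] F [-0.03  0.05  0.49] w 0.0601
stand coords mm 0.6 -0.1
time: 9.0
position: [0.5365, 0.2862, 0.0767]
tcp_rot: [0.0, 0.713, 0.701, 0.0]
force: [0.5, 0.3, 0.1]
width: 0.0274
t 9.0 pos [0.5365 0.2862 0.0767] phi 89.03 tilt [ 1.e-04 -0.e+00 -1.e+00] F [0.49 0.3  0.08] w 0.0274
stand coords mm 0.4 0.2
```

```bash
python3 -m pendant '[[1,0,0,-0.3,0,0,0],[1,0,0,-0.3,0,0,0],[1,0,0,-0.3,0,0,0]]' 50;python3 st.py; python3 -m pendant '[[1,0,0,-0.3,0,0,0],[1,0,0,-0.3,0,0,0],[1,0,0,-0.3,0,0,0]]';python3 st.py; python3 -m pendant '[[1,0,0,-0.5,0,0,0],[1,0,0,-1,0,0,0],[1,0,0,-2,0,0,0],[1,0,0,-3,0,0,0],[1,0,0,-3,0,0,0],[1,0,0,-2,0,0,0],[1,0,0,0,0,0,0]]'; python3 -c "
from st import *
cap('top','top3');cap('scene','scene3')"
```

```text
time: 9.3
position: [0.5355, 0.2855, 0.0849]
tcp_rot: [-0.0, 0.713, 0.701, -0.001]
force: [-0.2, 0.1, -5.1]
width: 0.0276
t 9.3 pos [0.5355 0.2855 0.0849] phi 89.03 tilt [-0.002  -0.0014 -1.    ] F [-0.18  0.08 -5.1 ] w 0.0276
stand coords mm -0.2 1.2
time: 9.6
position: [0.5368, 0.2865, 0.0955]
tcp_rot: [0.0, 0.713, 0.701, 0.001]
force: [0.2, -0.1, -2.3]
width: 0.0276
t 9.6 pos [0.5368 0.2865 0.0955] phi 89.02 tilt [ 1.1e-03  7.0e-04 -1.0e+00] F [ 0.17 -0.11 -2.33] w 0.0276
stand coords mm 0.8 -0.1
time: 10.3
position: [0.5381, 0.2876, 0.2134]
tcp_rot: [0.001, 0.713, 0.701, 0.004]
force: [0.3, -0.2, -2.5]
width: 0.0275
t 10.3 pos [0.5381 0.2876 0.2134] phi 89.01 tilt [ 0.006  0.004 -1.   ] F [ 0.27 -0.16 -2.53] w 0.0275
stand coords mm 1.9 -1.3
```

View pics/scene3.png

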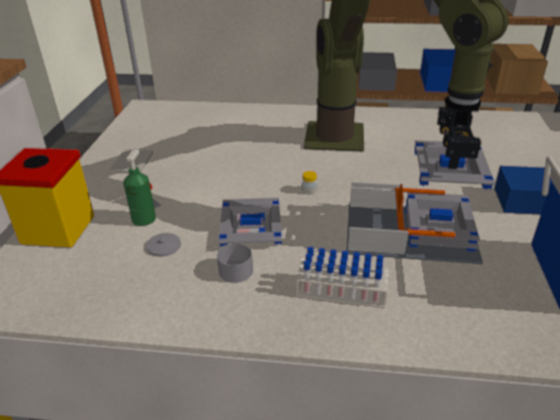

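View pics/top3.png

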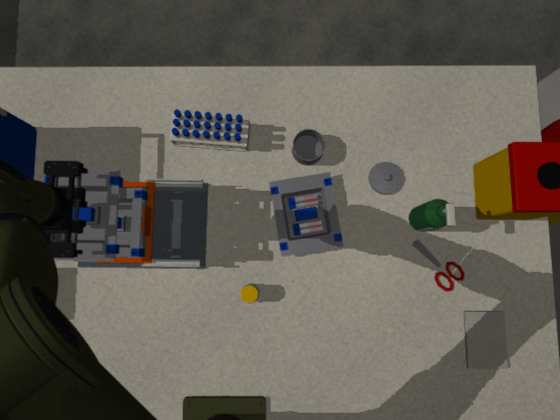

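```bash
cat > ld.py <<'E'
from st import *
def ld(z): goto([.5590,-.2077,z])
E
python3 -c "
from ld import *
ld(.16)"
```

```text
t 10.4 pos [0.5363 0.2859 0.2098] phi 89.02 tilt [ 3.e-04 -2.e-04 -1.e+00] F [ 0.95 -0.11 -3.12] w 0.0276
stand coords mm 0.2 0.4
shift cm [-49.31   3.11   4.99]
```

```bash
python3 -m pendant '[[1,-2,0.2,0,0,0,0],[1,-4,0.3,0,0,0,-0.02],[1,-4.8,0.3,0,0,0,-0.02],[1,-4.8,0.3,0,0,0,-0.02],[1,-4.8,0.3,0,0,0,-0.02],[1,-4.8,0.4,0,0,0,-0.02],[1,-4.8,0.4,0,0,0,-0.02],[1,-4.8,0.4,0,0,0,-0.02],[1,-4.8,0.4,0,0,0,-0.02],[1,-4,0.4,0,0,0,-0.018],[1,-2,0.2,0,0,0,0],[1,0,0,0,0,0,0]]'
python3 -c "
from ld import *
ld(.16)"
```

```text
time: 11.6
position: [0.6001, -0.1709, 0.2073]
tcp_rot: [-0.001, 0.651, 0.759, -0.002]
force: [-0.2, -0.2, -2.4]
width: 0.0277
t 11.6 pos [ 0.6001 -0.1709  0.2073] phi 98.82 tilt [-0.0033 -0.0022 -1.    ] F [-0.18 -0.19 -2.39] w 0.0277
stand coords mm -455.3 -72.2
shift cm [-2.99 -4.61  4.75]
```

```bash
python3 -m pendant '[[1,-1.5,-2.3,0,0,0,-0.007],[1,-1.5,-2.3,1,0,0,0],[1,0,0,3,0,0,0],[1,0,0,2.5,0,0,0],[1,0,0,2,0,0,0],[1,0,0,2,0,0,0],[1,0,0,1,0,0,0],[1,0,0,0,0,0,0],[1,0,0,0,0,0,0]]'
python3 -c "
from ld import *
ld(.085)"
```

```text
time: 12.5
position: [0.561, -0.202, 0.0949]
tcp_rot: [-0.0, 0.645, 0.764, 0.0]
force: [-0.3, -0.2, -1.9]
width: 0.0276
t 12.5 pos [ 0.561  -0.202   0.0949] phi 99.68 tilt [ 1.e-04  5.e-04 -1.e+00] F [-0.26 -0.22 -1.94] w 0.0276
stand coords mm -487.2 -33.7
shift cm [-0.53 -0.3   0.99]
```

```bash
python3 -m pendant '[[1,-0.5,-0.3,1.0,0,0,0.008],[1,0,0,0,0,0,0],[1,0,0,0,0,0,0]]'
python3 -c "
from ld import *
ld(.075)
for n in ('top','scene'):
    c=cap(n,n+'4'); f=c['frame']; P=pts(c)
    m=cv2.inRange(cv2.cvtColor(f,cv2.COLOR_BGR2HSV),(100,140,50),(130,255,255))
    k,l,s,ce=cv2.connectedComponentsWithStats(m)
    for i in range(1,k):
        if s[i,4]>=5:
            q=np.median(P[l==i],0)
            if q[2]<.3 and -.35<q[1]<-.08: print(n,s[i].tolist(),ce[i].round(1),q.round(3))
S=load('scene');cv2.imwrite('pics/zs4.png',cv2.resize(S['frame'][150:270,180:320],None,fx=5,fy=5,interpolation=cv2.INTER_CUBIC))
S=load('top');cv2.imwrite('pics/zt4.png',cv2.resize(S['frame'][160:280,240:380],None,fx=5,fy=5,interpolation=cv2.INTER_CUBIC))
"
```

```text
time: 12.8
position: [0.5585, -0.2089, 0.0848]
tcp_rot: [0.0, 0.649, 0.761, -0.0]
force: [0.0, -0.3, -1.6]
width: 0.0278
t 12.8 pos [ 0.5585 -0.2089  0.0848] phi 99.12 tilt [-2.e-04 -5.e-04 -1.e+00] F [ 0.03 -0.32 -1.6 ] w 0.0278
stand coords mm -494.1 -31.2
shift cm [0.11 0.07 0.98]
top [270, 182, 9, 9, 58] [274.1 186.2] [ 0.618 -0.128  0.094]
top [296, 208, 4, 11, 21] [297.2 213.3] [ 0.551 -0.183  0.101]
top [280, 241, 9, 9, 65] [283.8 245.2] [ 0.475 -0.151  0.094]
scene [222, 183, 5, 3, 15] [224. 184.] [ 0.492 -0.289  0.094]
scene [272, 182, 6, 2, 11] [274.7 182.5] [ 0.472 -0.151  0.095]
scene [239, 199, 6, 6, 34] [241.4 201.6] [ 0.578 -0.222  0.098]
scene [252, 198, 7, 6, 38] [255.2 200.7] [ 0.573 -0.187  0.099]
scene [274, 212, 6, 3, 18] [276.5 213. ] [ 0.615 -0.128  0.095]
scene [218, 214, 6, 4, 17] [220.3 215.4] [ 0.637 -0.268  0.094]
scene [275, 221, 5, 2, 9] [277.2 221.6] [ 0.631 -0.125  0.08 ]
scene [218, 223, 7, 3, 13] [221.2 224.2] [ 0.652 -0.264  0.077]
scene [241, 222, 19, 3, 42] [250.1 223. ] [ 0.575 -0.206  0.027]
scene [259, 228, 6, 4, 20] [261.8 229.4] [ 0.587 -0.173  0.018]
scene [274, 233, 7, 3, 17] [277. 234.] [ 0.616 -0.128  0.028]
scene [220, 235, 7, 3, 19] [222.7 236. ] [ 0.639 -0.266  0.03 ]
```

View pics/zs4.png

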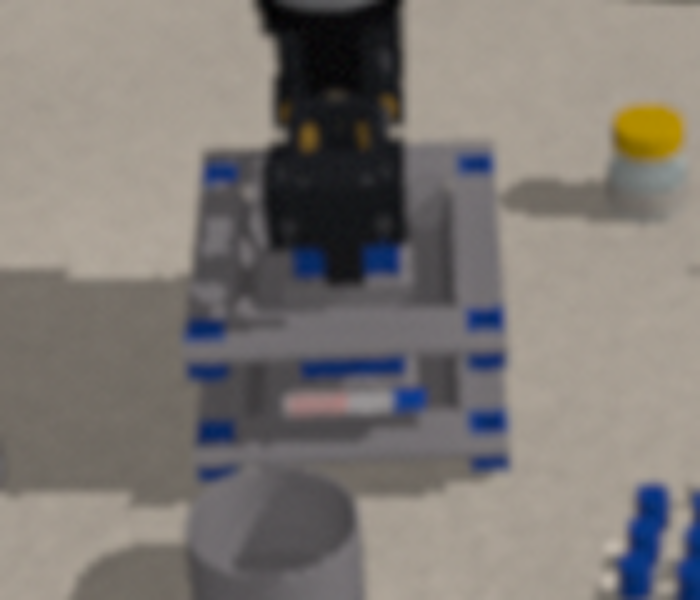

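View pics/zt4.png

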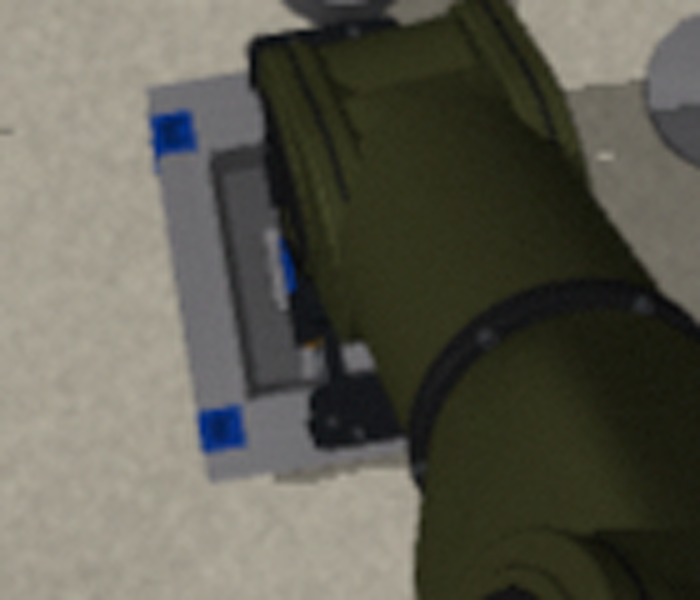

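```bash
python3 - <<'E'
from meas import *
T=load('top');S=load('scene')
q=[(274.7,182.5),(224,184),(220.3,215.4),(276.5,213)]
m,a,r=fit(corners(S,q,.096)); print(m.round(4),a.round(2),r.round(1).tolist(),'loaded was .5599,-.2079,99.03')
l=[(274.1,186.2),(283.8,245.2)]
print(corners(T,l,.096).round(4), 'loaded', corners(T,[(274,190.1),(283.5,245.9)],.032).round(4))
E
```

```text
[ 0.5579 -0.208 ] 98.8 [[0.9, -0.5], [-0.5, 0.9], [0.8, -0.2], [-1.2, -0.2]] loaded was .5599,-.2079,99.03
[[ 0.6182 -0.128 ]
 [ 0.4743 -0.1508]] loaded [[ 0.6194 -0.1276]
 [ 0.4754 -0.1513]]
```

```bash
python3 -m pendant '[[1,0,0.11,1,0,0,0],[1,0,0,0.8,0,0,0],[1,0,0,0.4,0,0,0],[1,0,0,0,0,0,0]]'
python3 -c "
from ld import *
ld(.0447)"
```

```text
time: 13.3
position: [0.5591, -0.2079, 0.0616]
tcp_rot: [-0.001, 0.648, 0.761, -0.0]
force: [-0.6, -0.5, -2.5]
width: 0.0278
t 13.3 pos [ 0.5591 -0.2079  0.0616] phi 99.18 tilt [-1.9e-03  4.0e-04 -1.0e+00] F [-0.58 -0.54 -2.45] w 0.0278
stand coords mm -493.0 -31.9
shift cm [ 0.02 -0.    1.69]
```

```bash
cat > chk.py <<'E'
from meas import *
import sys
def blobs(c,f=False):
    P=pts(c); m=cv2.inRange(cv2.cvtColor(c['frame'],cv2.COLOR_BGR2HSV),(100,140,50),(130,255,255))
    k,l,s,ce=cv2.connectedComponentsWithStats(m)
    for i in range(1,k):
        if s[i,4]>=5:
            q=np.median(P[l==i],0)
            if q[2]<.3 and -.35<q[1]<-.08: print(s[i].tolist(),ce[i].round(1),q.round(3),onplane(c,ce[i][0],ce[i][1],float(sys.argv[1]))[:2].round(4))
for n in ('top','scene'):
    print(n);c=cap(n); blobs(c)
E
python3 chk.py 0.0729
```

```text
top
[270, 184, 9, 8, 56] [273.9 187.5] [ 0.62  -0.128  0.071] [ 0.6191 -0.1273]
[295, 209, 4, 10, 18] [296.3 213.8] [ 0.551 -0.182  0.08 ] [ 0.5529 -0.1826]
[280, 242, 8, 8, 57] [283.5 245.4] [ 0.476 -0.149  0.07 ] [ 0.4748 -0.1504]
scene
[273, 189, 5, 2, 10] [275.  189.5] [ 0.473 -0.151  0.071] [ 0.4753 -0.1503]
[222, 190, 6, 3, 16] [224.5 191.1] [ 0.493 -0.289  0.071] [ 0.4961 -0.2879]
[240, 207, 6, 6, 32] [242.4 209.5] [ 0.58  -0.221  0.073] [ 0.5786 -0.223 ]
[253, 206, 7, 6, 37] [256.1 208.7] [ 0.573 -0.185  0.073] [ 0.5717 -0.1879]
[274, 220, 7, 3, 18] [276.8 220.9] [ 0.617 -0.128  0.069] [ 0.6202 -0.1273]
[219, 222, 6, 3, 18] [221.5 223. ] [ 0.639 -0.266  0.071] [ 0.6421 -0.265 ]
[260, 229, 5, 3, 15] [262. 230.] [ 0.588 -0.172  0.018] [ 0.6611 -0.1591]
[274, 229, 7, 7, 38] [276.9 232.1] [ 0.618 -0.128  0.032] [ 0.6661 -0.1214]
[220, 231, 6, 7, 41] [222.6 234. ] [ 0.643 -0.265  0.034] [ 0.6863 -0.2529]
```

```bash
python3 -m pendant '[[1,-0.03,0.05,0.4,0,0,0],[1,0,0,0.3,0,0,0],[1,0,0,0,0,0,0]]';python3 st.py;python3 -m pendant '[[1,0,0,0.2,0,0,0],[1,0,0,0.2,0,0,0]]';python3 st.py
```

```text
time: 13.7
position: [0.56, -0.2083, 0.0553]
tcp_rot: [-0.0, 0.648, 0.761, -0.0]
force: [0.1, 0.8, -2.1]
width: 0.0278
t 13.7 pos [ 0.56   -0.2083  0.0553] phi 99.17 tilt [-7.e-04  0.e+00 -1.e+00] F [ 0.12  0.77 -2.09] w 0.0278
stand coords mm -493.5 -32.8
time: 13.9
position: [0.5604, -0.2084, 0.0517]
tcp_rot: [0.0, 0.648, 0.761, 0.0]
force: [0.6, 0.1, -2.6]
width: 0.0276
t 13.9 pos [ 0.5604 -0.2084  0.0517] phi 99.17 tilt [ 3.e-04 -1.e-04 -1.e+00] F [ 0.6   0.09 -2.59] w 0.0276
stand coords mm -493.5 -33.2
```

```bash
python3 -m pendant '[[1,0,0,0.2,0,0,0],[1,0,0,0.1,0,0,0]]';python3 -m pendant '[[1,0,0,0.2,0,0,0],[1,0,0,0,0,0,0]]'; python3 -m pendant '[[1,0,0,0.1,0,0,0],[1,0,0,0,0,0,0]]';python3 st.py
```

```text
time: 14.1
position: [0.5602, -0.2083, 0.0485]
tcp_rot: [-0.0, 0.648, 0.761, -0.0]
force: [0.5, 0.8, -1.9]
width: 0.0273
time: 14.3
position: [0.5602, -0.2083, 0.0465]
tcp_rot: [-0.0, 0.648, 0.761, -0.0]
force: [0.4, -0.0, -2.0]
width: 0.0278
time: 14.5
position: [0.5603, -0.2083, 0.0457]
tcp_rot: [-0.0, 0.648, 0.761, -0.0]
force: [-0.8, -0.5, -2.1]
width: 0.0272
t 14.5 pos [ 0.5603 -0.2083  0.0457] phi 99.17 tilt [-0. -0. -1.] F [-0.77 -0.48 -2.07] w 0.0272
stand coords mm -493.5 -33.1
```

Pins are about 7 mm into the sockets without contact force; settle to the bottom.

```bash
python3 -m pendant '[[1,0,0,0.1,0,0,0],[1,0,0,0,0,0,0]]'; python3 -m pendant '[[1,0,0,0.1,0,0,0],[1,0,0,0,0,0,0]]'; python3 -m pendant '[[1,0,0,0.05,0,0,0],[1,0,0,0,0,0,0]]';python3 st.py
```

```text
time: 14.7
position: [0.5604, -0.2083, 0.0447]
tcp_rot: [0.0, 0.648, 0.761, 0.0]
force: [-0.5, 0.4, -2.5]
width: 0.0277
time: 14.9
position: [0.5604, -0.2084, 0.0443]
tcp_rot: [0.0, 0.648, 0.761, -0.0]
force: [-0.6, 0.6, 3.3]
width: 0.0276
time: 15.1
position: [0.5605, -0.2084, 0.0441]
tcp_rot: [0.0, 0.648, 0.761, -0.0]
force: [-2.0, 0.4, 6.9]
width: 0.0277
t 15.1 pos [ 0.5605 -0.2084  0.0441] phi 99.17 tilt [ 5.e-04 -6.e-04 -1.e+00] F [-2.01  0.39  6.86] w 0.0277
stand coords mm -493.5 -33.3
```

```bash
python3 -m pendant '[[0.9,0,0,-0.05,0,0,0],[0.6,0,0,0,0,0,0],[0.32,0,0,0,0,0,0],[0.32,0,0,0,0,0,0],[0.32,0,0,0,0,0,0]]'; python3 -m pendant '[[0.32,0,0,-1,0,0,0],[0.32,0,0,-2,0,0,0],[0.32,0,0,-4,0,0,0],[0.32,0,0,-4,0,0,0],[0.32,0,0,-4,0,0,0],[1,0,-4,0,0,0,0],[1,0,-4,0,0,0,0],[1,3,-3,0,0,0,0],[1,4,0,0,0,0,0],[1,4,0,0,0,0,0],[1,2,0,0,0,0,0],[1,0,0,0,0,0,0]]'; python3 st.py; python3 chk.py .056; python3 -c "
from h import *
cv2.imwrite('pics/s5.png',load('scene')['frame']);cv2.imwrite('pics/t5.png',load('top')['frame'])"
```

```text
time: 15.6
position: [0.5604, -0.2083, 0.0436]
tcp_rot: [0.0, 0.648, 0.761, 0.0]
force: [-0.1, 0.6, -0.2]
width: 0.0571
time: 16.8
position: [0.4309, -0.0943, 0.1947]
tcp_rot: [0.0, 0.646, 0.763, 0.001]
force: [-0.4, -0.1, -0.2]
width: 0.006
t 16.8 pos [ 0.4309 -0.0943  0.1947] phi 99.53 tilt [ 1.1e-03  9.0e-04 -1.0e+00] F [-0.42 -0.13 -0.19] w 0.006
stand coords mm -382.0 98.4
top
[325, 176, 8, 8, 53] [328.4 179.4] [ 0.643 -0.266  0.054] [ 0.6424 -0.2659]
[270, 185, 9, 8, 54] [273.9 188.2] [ 0.621 -0.128  0.055] [ 0.6201 -0.1274]
[295, 205, 24, 14, 249] [306.3 211.9] [ 0.559 -0.208  0.064] [ 0.5595 -0.2086]
[335, 232, 8, 9, 56] [338.6 236.1] [ 0.499 -0.289  0.054] [ 0.4983 -0.2887]
[280, 241, 8, 9, 57] [283.4 245.2] [ 0.477 -0.15   0.054] [ 0.4761 -0.1506]
scene
[273, 194, 5, 3, 14] [274.9 195.1] [ 0.474 -0.152  0.054] [ 0.4776 -0.1508]
[222, 196, 6, 3, 15] [224.7 196.9] [ 0.495 -0.289  0.053] [ 0.4996 -0.288 ]
[240, 207, 20, 11, 209] [249.4 211.8] [ 0.572 -0.207  0.062] [ 0.5636 -0.2079]
[274, 225, 6, 4, 18] [276.8 226.8] [ 0.616 -0.128  0.052] [ 0.6224 -0.1275]
[219, 227, 7, 4, 21] [222.  228.9] [ 0.641 -0.265  0.054] [ 0.6441 -0.2648]
[275, 235, 5, 1, 5] [277. 235.] [ 0.633 -0.126  0.039] [ 0.6559 -0.1228]
[220, 237, 6, 2, 12] [222.5 237.5] [ 0.655 -0.263  0.037] [ 0.6789 -0.256 ]
```

View pics/s5.png

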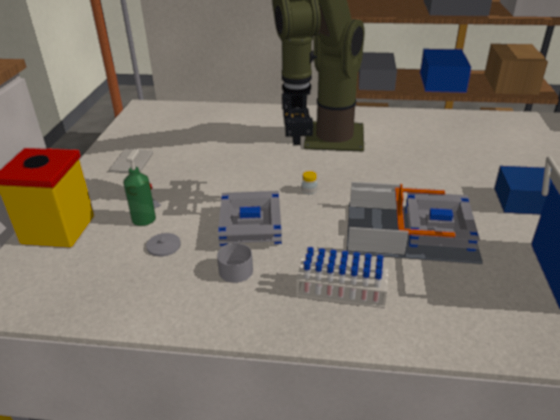

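View pics/t5.png

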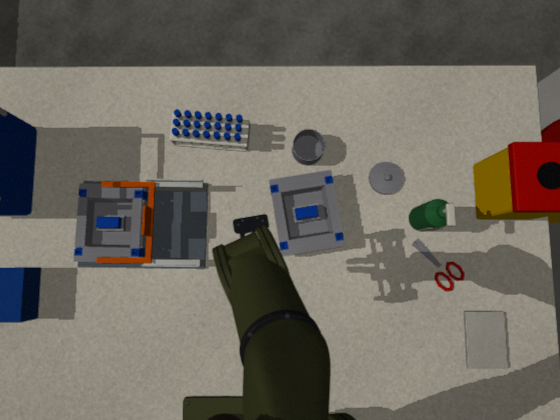

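```bash
python3 -m pendant '[[1,1,0,0,0,0,0.095],[1,1,0,0,0,0,0.09],[1,0,0,0,0,0,0]]'; python3 -c "
from st import *
goto(stand(-.082,0,.19))"
```

```text
time: 17.2
position: [0.4292, -0.078, 0.1939]
tcp_rot: [0.0, 0.716, 0.698, 0.0]
force: [0.1, 0.3, 0.6]
width: 0.0007
t 17.2 pos [ 0.4292 -0.078   0.1939] phi 88.53 tilt [ 7.e-04 -4.e-04 -1.e+00] F [0.11 0.29 0.56] w 0.0007
stand coords mm -365.7 100.5
shift cm [28.44  9.87  0.38]
```

```bash
python3 -m pendant '[[1,2.5,0.9,0,0,0,-0.006],[1,4,1.4,0,0,0,0],[1,4,1.4,0,0,0,0],[1,4,1.4,0,0,0,0],[1,4,1.4,0,0,0,0],[1,4,1.4,0,0,0,0],[1,4,1.4,0,0,0,0],[1,2,0.6,0,0,0,0],[1,0,0,0,0,0,0]]'; python3 -c "
from st import *
goto(stand(-.082,0,.14))"
```

```text
time: 18.1
position: [0.5346, 0.2082, 0.1937]
tcp_rot: [-0.001, 0.712, 0.702, 0.001]
force: [-0.1, -0.1, -0.6]
width: 0.0003
t 18.1 pos [0.5346 0.2082 0.1937] phi 89.17 tilt [ 0.0014  0.0028 -1.    ] F [-0.14 -0.1  -0.63] w 0.0003
stand coords mm -77.6 0.6
shift cm [-0.46  0.05  5.37]
```

```bash
python3 -m pendant '[[1,-0.4,0,3,0,0,0],[1,0,0,2.4,0,0,0],[1,0,0,0,0,0,0]]';python3 st.py; python3 -m pendant '[[1,0,0,2.5,0,0,0],[1,0,0,2,0,0,0],[1,0,0,0.3,0,0,0],[1,0,0,0,0,0,0]]'; python3 st.py
```

```text
time: 18.4
position: [0.5316, 0.1969, 0.1369]
tcp_rot: [-0.0, 0.714, 0.7, -0.004]
force: [0.1, -0.4, 0.1]
width: 0.0002
t 18.4 pos [0.5316 0.1969 0.1369] phi 88.82 tilt [-0.006  -0.0053 -1.    ] F [ 0.13 -0.4   0.1 ] w 0.0002
stand coords mm -88.9 3.4
time: 18.8
position: [0.5336, 0.2002, 0.0923]
tcp_rot: [0.0, 0.714, 0.7, -0.0]
force: [-0.3, -0.0, 0.6]
width: 0.0002
t 18.8 pos [0.5336 0.2002 0.0923] phi 88.87 tilt [ 1.e-04 -7.e-04 -1.e+00] F [-0.33 -0.04  0.57] w 0.0002
stand coords mm -85.5 1.4
```

```bash
python3 -m pendant '[[1,-0.8,0,0,0,0,0],[1,-1.4,0,0,0,0,0],[1,-1.4,0,0,0,0,0],[1,-1.4,0,0,0,0,0],[1,-1.4,0,0,0,0,0],[1,-1.4,0,0,0,0,0],[1,-1.4,0,0,0,0,0],[1,-1,0,0,0,0,0],[1,-0.4,0,0,0,0,0],[1,0,0,0,0,0,0]]'; python3 st.py; python3 -m pendant '[[1,-0.3,0,0,0,0,0],[1,-0.3,0,0,0,0,0]]'; python3 st.py
```

```text
time: 19.8
position: [0.5303, 0.0934, 0.0912]
tcp_rot: [0.0, 0.714, 0.7, -0.002]
force: [-1.2, 0.8, 0.2]
width: 0.0003
t 19.8 pos [0.5303 0.0934 0.0912] phi 88.81 tilt [-0.0024 -0.0023 -1.    ] F [-1.21  0.84  0.23] w 0.0003
stand coords mm -192.4 2.7
time: 20.0
position: [0.5301, 0.09, 0.0913]
tcp_rot: [-0.001, 0.713, 0.701, -0.001]
force: [-0.9, 3.2, -1.0]
width: 0.0004
t 20.0 pos [0.5301 0.09   0.0913] phi 88.99 tilt [-1.8e-03  3.0e-04 -1.0e+00] F [-0.86  3.21 -1.05] w 0.0004
stand coords mm -195.8 2.8
```

```bash
python3 -m pendant '[[1,-0.3,0,0,0,0,0],[1,-0.3,0,0,0,0,0]]'; python3 -m pendant '[[1,-0.3,0,0,0,0,0]]';python3 -m pendant '[[1,-0.2,0,0,0,0,0]]';python3 -m pendant '[[1,-0.2,0,0,0,0,0]]'; python3 st.py
```

```text
time: 20.2
position: [0.5302, 0.0845, 0.0914]
tcp_rot: [-0.001, 0.713, 0.701, 0.0]
force: [-2.3, 7.9, -2.2]
width: 0.0004
time: 20.3
position: [0.5302, 0.0846, 0.0915]
tcp_rot: [-0.002, 0.713, 0.701, 0.002]
force: [-3.0, 13.3, -4.7]
width: 0.0006
time: 20.4
position: [0.5303, 0.0847, 0.0916]
tcp_rot: [-0.003, 0.712, 0.702, 0.003]
force: [-1.3, 16.1, -6.1]
width: 0.0006
time: 20.5
position: [0.5303, 0.0847, 0.0916]
tcp_rot: [-0.004, 0.712, 0.703, 0.004]
force: [-3.6, 19.4, -6.4]
width: 0.0003
t 20.5 pos [0.5303 0.0847 0.0916] phi 89.26 tilt [ 0.001   0.0118 -0.9999] F [-3.63 19.43 -6.45] w 0.0003
stand coords mm -201.1 2.6
```

```bash
python3 -m pendant '[[1,2,0,0,0,0,0],[1,0.5,0,-2,0,0,0],[1,0,0,-4,0,0,0],[1,0,0,-4,0,0,0],[1,0,-4,-2,0,0,0],[1,-2,-4,0,0,0,0],[1,-4,-3,0,0,0,0],[1,-4,0,0,0,0,0],[1,-4,0,0,0,0,0],[1,-4,0,0,0,0,0],[1,-3,0,0,0,0,0],[1,0,0,0,0,0,0]]'; python3 st.py; python3 chk.py .056 ; python3 - <<'E'
from h import *
T=load('top');cv2.imwrite('pics/t6.png',T['frame']);cv2.imwrite('pics/s6.png',load('scene')['frame'])
a=cv2.imread('pics/top0.png')
for f in (a,T['frame']):
    m=cv2.inRange(cv2.cvtColor(f,cv2.COLOR_BGR2HSV),(5,150,90),(18,255,255))[170:275,140:215]
    print(cv2.boundingRect(m), (m>0).sum(), np.argwhere(m[40:60].any(0)).ravel())
cv2.imwrite('pics/z6.png',cv2.resize(T['frame'][160:280,60:220],None,fx=5,fy=5,interpolation=cv2.INTER_CUBIC))
E
```

```text
time: 21.7
position: [0.4162, -0.112, 0.2115]
tcp_rot: [0.001, 0.717, 0.697, -0.002]
force: [0.6, 0.3, -0.4]
width: 0.0001
t 21.7 pos [ 0.4162 -0.112   0.2115] phi 88.37 tilt [-0.0015 -0.0034 -1.    ] F [ 0.64  0.26 -0.35] w 0.0001
stand coords mm -400.0 112.8
top
[325, 176, 8, 8, 53] [328.4 179.4] [ 0.643 -0.266  0.054] [ 0.6424 -0.2659]
[271, 185, 8, 8, 54] [274.  188.3] [ 0.62  -0.128  0.055] [ 0.6199 -0.1277]
[295, 205, 24, 15, 250] [306.2 211.9] [ 0.558 -0.207  0.064] [ 0.5594 -0.2085]
[335, 232, 8, 9, 57] [338.6 236. ] [ 0.499 -0.29   0.054] [ 0.4985 -0.2888]
scene
[273, 194, 5, 3, 14] [274.9 195.1] [ 0.473 -0.151  0.052] [ 0.4776 -0.1508]
[223, 196, 5, 3, 14] [224.9 196.9] [ 0.495 -0.288  0.053] [ 0.4995 -0.2875]
[240, 207, 21, 11, 209] [249.4 211.7] [ 0.572 -0.208  0.062] [ 0.5634 -0.2079]
[274, 225, 6, 4, 20] [276.8 226.6] [ 0.616 -0.128  0.053] [ 0.6217 -0.1275]
[219, 227, 7, 4, 21] [222.  228.9] [ 0.64  -0.266  0.054] [ 0.6441 -0.2648]
[275, 235, 5, 1, 5] [277. 235.] [ 0.631 -0.126  0.037] [ 0.6559 -0.1228]
[220, 237, 6, 2, 12] [222.5 237.5] [ 0.654 -0.263  0.037] [ 0.6789 -0.256 ]
(2, 12, 57, 82) 870 [49 50 51]
(1, 12, 58, 82) 922 [49 50 51 56 57]
```

View pics/t6.png

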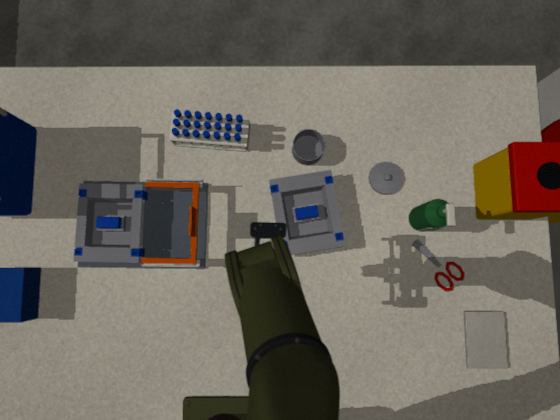

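View pics/s6.png

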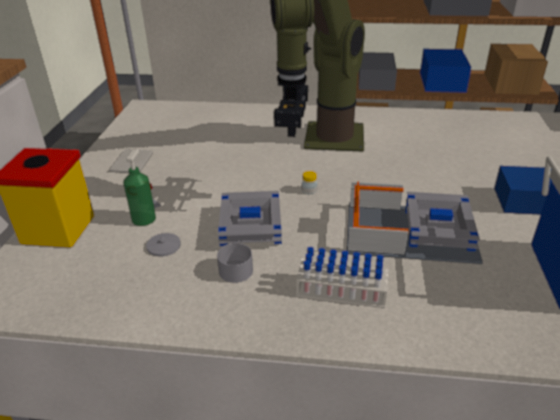

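View pics/z6.png

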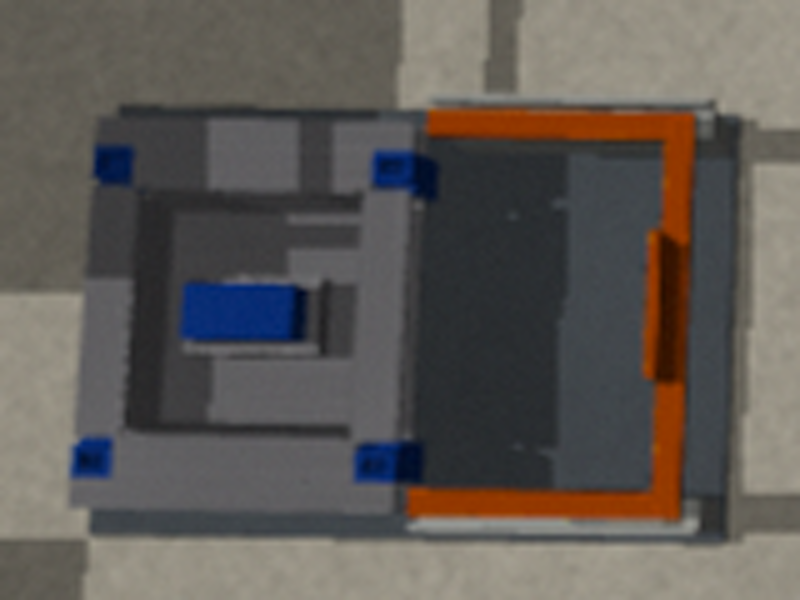

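```bash
python3 - <<'E'
from meas import *
c=load('scene'); P=pts(c); m=cv2.inRange(cv2.cvtColor(c['frame'],cv2.COLOR_BGR2HSV),(100,140,50),(130,255,255))
k,l,s,ce=cv2.connectedComponentsWithStats(m)
for i in range(1,k):
    q=np.median(P[l==i],0)
    if s[i,4]>=5 and .2<q[1]<.38: print(ce[i].round(1),q.round(3),onplane(c,*ce[i],.064)[:2].round(4))
print(fit(corners(c,[(274.9,195.1),(224.9,196.9),(222,228.9),(276.8,226.6)],.056)))
manip.finish_job(); print(manip.get_obs()['time'])
E
```

```text
[410.7 196.1] [0.457 0.219 0.063] [0.461  0.2179]
[464.5 199.5] [0.461 0.36  0.062] [0.4648 0.3581]
[440.9 214.1] [0.548 0.286 0.07 ] [0.5387 0.287 ]
[414.3 229. ] [0.607 0.214 0.063] [0.6096 0.2139]
[473.4 233.1] [0.609 0.355 0.062] [0.6124 0.3542]
[413.  237.2] [0.619 0.211 0.045] [0.6428 0.2075]
[472.5 241.5] [0.622 0.354 0.045] [0.6462 0.3461]
[412. 245.] [0.62  0.212 0.022] [0.6734 0.2024]
[470.7 249.5] [0.622 0.352 0.021] [0.6771 0.3366]
(array([ 0.56073005, -0.20756363]), np.float64(99.11743089839693), array([[ 0.21002177, -0.63080921],
       [-0.36817809,  0.85386204],
       [ 0.41479884,  0.46999823],
       [-0.25664252, -0.69305106]]))
the job is handed in; nothing more can be done
the job is handed in; nothing more can be done
```

The loaded tray is now covered by the top tray, the second tray stayed in the stack, and the fork is back out. I handed the job in at about 22 s of the 61 s allowed; no verdict is reported.

- **Fork home:** I pushed the paddle in until it stopped at about 10 N. The image shift of the paddle matched the 110 mm of travel.
- **Lift:** I gripped the bar (27.5 mm opening) and lifted the top tray straight up. The force peaked at about 5 N, then held at about 2.5 N, which is one tray's weight.
- **Placing:** I lowered it in 1–4 mm steps. There was no contact until the expected seated height (TCP 44.3 mm), where the push rose to about 7 N before I let go.
- **Fork out:** I pushed it back to its stop at about 19 N, and it lies at the same pixels as in the first picture, within one pixel.

**Last checks:**
- **Covering tray:** all four corners of the placed tray are at rim height 52–55 mm (56 mm expected). It sits within about 1 mm and 0.1° of where the loaded tray was first measured.
- **Second tray:** its corners are level at 62–63 mm (64 mm expected).
- **Bystanders:** they look unmoved in both views.
- **Camera offsets:** the two cameras differed by 1–2 mm, and the scene camera read heights about 2 mm low. Both are within the stated calibration.
- **Fork stops:** the position where the fork stopped on the way out was 2–3 mm off my estimate. I put this down to the fingers being slightly wider than assumed.

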